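# Put the demonstration reagents away by kind

### The arm

A 7-joint arm with a two-finger parallel gripper is mounted at the origin on the work surface. World frame = base frame: x ahead of the robot, y to its left, z up, the work surface at z = 0. Lengths are in m, angles in rad, forces in N, time in s.
With the tool pointing down it reaches from about 0.425 to 0.825 m from the base axis. Payload 3.6 kg.
Tool frame: the origin (TCP) lies midway between the tips of the shut fingers; the grasp point (between the pads) lies 19 mm behind it; z points along the fingers, y is the line along which they close (so a half turn about z gives the same grasp; the last joint's range is limited). The gripper opens to 93 mm and grips with 3 to 60 N. Pads are 15 mm wide; open, the fingers measure 128 mm over their backs; the gripper's body (75 mm by 188 mm) begins 65 mm behind the grasp point.
Start: joints at [1.232, 0.615, -0.013, 1.423, 0.008, 1.103, -0.04], TCP at [0.2, -0.618, 0.219] pointing down, gripper open.
Joint ranges: [-3.12, 3.12], [-0.3, 2.06], [-1.34, 1.32], [0.26, 2.42], [-1.36, 4.5], [0.01, 1.98], [-2.84, 2.84]. Speed limits (rad/s): [2.79, 2.79, 3.14, 3.14, 3.14, 3.14, 3.14].

### API

Orientations are given as [roll, pitch, yaw] about the fixed x, y, z axes, in that order (R = Rz(yaw) Ry(pitch) Rx(roll)).
In Python, from workcell import state, read_camera, close_job gives the robot as it stands.
- The arm moves only by the tool step_arm, never from a script. Its argument "rows" is a list of rows, each an object of numbers: "x", "y", "z": the shift along the tool's x, y, z in fractions of the full range, 1 being 40 cm; "roll": the turn about the tool's z in fractions of the full range, 1 being 2 pi rad; "jaw": the opening, from 0 (shut) to 1 (fully open). In form: [{"x": .., "y": .., "z": .., "roll": .., "jaw": ..}, ...]. A call has 1 to 8 rows; each row is the pose to reach, as a shift and turn from the pose commanded when the call began, along the tool's axes at that moment; what a row does not reach only later rows make up. A row lasts 1/10 s, in which the tool goes at most 50 mm and 8.59 degrees, less where a joint would pass 70% of its speed; a pose out of reach is approached as far as the arm can. Shift and turn numbers lie between -1 and 1, and a call with a number outside is refused. A call with a gripper value outside its range is refused whole. The fingers move at their own pace and stop on an object; "grip_force" is the grip in N (left out, the last holds). Time passes only in rows, so rows that repeat a pose let the fingers close. It gives the time, the measured TCP pose, the force, the opening and the grip force at its end, in the units of the state.
- state(): the state, without advancing time (a new reading comes with each control period).
- read_camera(name): name is "scene" or "top"; returns a dict with "frame" (384x512x3 uint8, red, green, blue), "fx", "fy", "cx", "cy" (pixels), "cam_to_world" (4x4, takes a point from camera to world coordinates). Camera axes: x right, y up, looking along -z (the intrinsics and any distortion apply to the point x, -y, -z); pixel columns grow to the right and rows downward; lengths in m; the calibration is good to about 2 mm. A picture is of the moment at which its call begins. There is no depth.
- close_job(): hands the job in; it is judged then, once.
The state is a dict: "t": time; "q": joint angles; "qvel": joint speeds; "joint_efforts": joint torques, N m; "ee_pos": TCP position; "orientation": TCP orientation; "wrist_force": force on the tool from outside, world axes, zero at the start; "moment": the same for the moment, N m; "opening": opening from 0.0 (shut) to 1.0 (fully open); "gripper_force": force on a finger pad.
Only numpy, scipy, OpenCV 4.12 (cv2) and the standard library are available. Lean on these libraries where they do the work, as an engineer would, in place of code of your own. Each camera call takes 0.05 s, during which the arm holds its last target. There are 200 camera calls.

### The job

The chemistry demonstration is over: put the small bottles away by kind, standing the two white plastic bottles with orange caps in the red tray, the two small brown bottles in the black tray and the little green dye bottle in the yellow tray. Set each one down upright on the floor of its tray without dropping or tipping any bottle over, and leave the tall brown bottle and the safety glasses where they are.

Things in the scene. Friction and masses are not known exactly. Their poses are not given: they have to be found in the camera images.
- white_1: White plastic bottle with orange screw cap: body 42 mm across, straight from 2 to 56 mm above the underside, then a shoulder; cap 31 mm across, top at 84 mm. 50 to 98 g. Belongs in the red tray. Origin: centre of the underside; z up the bottle's axis.
- white_2: Same as white_1. White plastic bottle with orange screw cap: body 42 mm across, straight from 2 to 56 mm above the underside, then a shoulder; cap 31 mm across, top at 84 mm. 50 to 98 g. Belongs in the red tray. Origin: centre of the underside; z up the bottle's axis.
- brown_1: Small brown glass bottle with black screw cap: body 38 mm across, straight from 2 to 53 mm above the underside, then a shoulder; cap 27 mm across, top at 86 mm. 63 to 126 g. Belongs in the black tray. Origin: centre of the underside; z up the bottle's axis.
- brown_2: Same as brown_1. Small brown glass bottle with black screw cap: body 38 mm across, straight from 2 to 53 mm above the underside, then a shoulder; cap 27 mm across, top at 86 mm. 63 to 126 g. Belongs in the black tray. Origin: centre of the underside; z up the bottle's axis.
- green_1: Small green glass dye bottle with white screw cap: body 32 mm across, straight from 2 to 50 mm above the underside, then a shoulder; cap 23 mm across, top at 74 mm. 32 to 63 g. Belongs in the yellow tray. Origin: centre of the underside; z up the bottle's axis. (All five small bottles stand on a fixed 2 mm grey mat at the start, at least 65 mm apart centre to centre.)
- red_tray: Red low-rimmed rectangular tray, fixed to the table. Inside 150 mm (its x) by 84 mm (its y); floor 4 mm above the table; rim 18 mm high, 3 mm thick, with a lip out to 178 x 104 mm overall. Origin: centre of its underside, at table height. For the two white bottles.
- black_tray: Black low-rimmed rectangular tray, fixed to the table. Inside 150 mm (its x) by 84 mm (its y); floor 4 mm above the table; rim 18 mm high, 3 mm thick, with a lip out to 178 x 104 mm overall. Origin: centre of its underside, at table height. For the two small brown bottles.
- yellow_tray: Yellow low-rimmed rectangular tray, fixed to the table. Inside 150 mm (its x) by 84 mm (its y); floor 4 mm above the table; rim 18 mm high, 3 mm thick, with a lip out to 178 x 104 mm overall. Origin: centre of its underside, at table height. For the green bottle.
- tall_bottle: Bystander, leave alone: tall brown glass stock bottle, 72 mm across, 236 mm high, loose. Origin: centre of its underside.
- glasses: Bystander, leave alone: blue-framed safety glasses standing open, 150 mm wide (its y), arms reaching 138 mm to its +x, 47 mm high, loose. Origin: under the middle of the lenses, at table height.

How it is judged:
By the outcome, as a careful person would: the job done as asked, in the order asked, and still so for the second after the job is handed in, with the robot touching nothing.
It also fails if it takes over 128 s, if anything falls off the work surface, if the arm or the gripper's body presses on something with over 40 N, if the wrist force passes 120 N, or if a joint passes its speed limit or range.

## Working session

There is one attempt and no reset: what is moved stays moved. The work goes in short steps, Python scripts to look and compute and a tool call to move; the robot and the scene stay as the last step left them, time stands still between calls to the robot, and variables do not carry over. Pictures are saved under pics/ and viewed, at most 14 in all, crops included, and the job is handed in when it is done.

Besides the shell and the picture viewer there is one more tool, called after ">>>" as name(argument=value, ...), one argument or row to a line, values as JSON. step_arm: Moves the arm, as the interface text tells. Its arguments: {"type":"object","properties":{"rows":{"type":"array"},"grip_force":{"type":"number"}},"required":["rows"]}

```bash
mkdir -p pics
cat > h.py <<'E'
import numpy as np, cv2
from workcell import state, read_camera, close_job
def snap(n,f=None):
    c=read_camera(n)
    if f: cv2.imwrite('pics/'+f,cv2.cvtColor(c['frame'],cv2.COLOR_RGB2BGR))
    return c
def ray(c,u,v):
    T=np.array(c['cam_to_world']); d=T[:3,:3]@np.array([(u-c['cx'])/c['fx'],-(v-c['cy'])/c['fy'],-1.]); return T[:3,3],d
def at(c,u,v,z):
    o,d=ray(c,u,v); return o+d*(z-o[2])/d[2]
def px(c,p):
    T=np.array(c['cam_to_world']); q=T[:3,:3].T@(np.array(p)-T[:3,3]); return c['cx']-c['fx']*q[0]/q[2], c['cy']+c['fy']*q[1]/q[2]
E
python3 - <<'E'
from h import *
for n in('top','scene'):
    c=snap(n,n+'0.png'); print({k:np.round(v,3).tolist() for k,v in c.items() if k!='frame'})
s=state();print({k:np.round(v,3).tolist() for k,v in s.items()})
E
```

```text
{'fx': 480.878, 'fy': 480.878, 'cx': 258.971, 'cy': 192.737, 'cam_to_world': [[0.003, 0.998, -0.058, 0.502], [-1.0, 0.003, 0.006, -0.001], [0.006, 0.058, 0.998, 1.27], [0.0, 0.0, 0.0, 1.0]]}
{'fx': 486.328, 'fy': 486.328, 'cx': 244.357, 'cy': 178.399, 'cam_to_world': [[-0.64, -0.64, 0.425, 1.082], [0.769, -0.523, 0.368, 0.446], [-0.014, 0.562, 0.827, 1.014], [0.0, 0.0, 0.0, 1.0]]}
{'t': 0.1, 'q': [1.232, 0.616, -0.013, 1.425, 0.008, 1.103, -0.04], 'qvel': [0.001, -0.001, -0.0, -0.003, -0.001, 0.001, -0.001], 'joint_efforts': [0.0, -46.004, 0.21, -16.624, -0.061, 0.017, 0.0], 'ee_pos': [0.2, -0.618, 0.218], 'orientation': [-3.139, 0.0, 0.313], 'wrist_force': [0.006, -0.518, 0.365], 'moment': [0.018, 0.043, -0.021], 'gripper_force': 0.0, 'opening': 1.002}
```

View pics/top0.png

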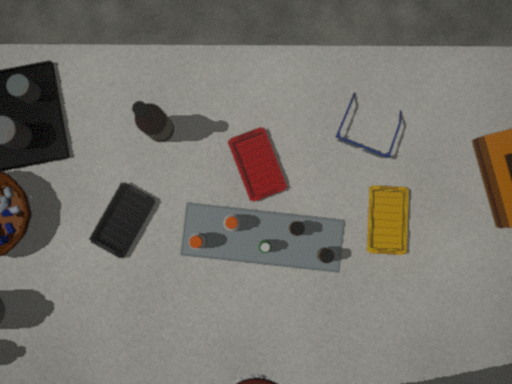

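View pics/scene0.png

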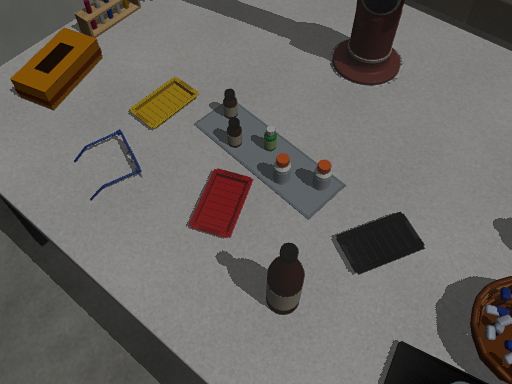

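The top view shows orange caps at (232,222) and (196,241), black caps at (297,228) and (326,255), and the green bottle's white cap at (265,246). The trays are red (258,164), black (124,220) and yellow (388,220). The tall bottle is at (155,122) and the glasses at (370,135).

```bash
cat > m.py <<'E'
from h import *
def blobs(m,amin):
    n,l,s,ce=cv2.connectedComponentsWithStats(m.astype(np.uint8)); return [(s[i,4],ce[i],l==i) for i in range(1,n) if s[i,4]>=amin]
def caps(c,kind,amin=15):
    h,s,v=[a.astype(int) for a in cv2.split(cv2.cvtColor(c['frame'],cv2.COLOR_RGB2HSV))]
    if kind=='orange': m=(h<13)&(s>150)&(v>120)
    if kind=='green': m=(h>40)&(h<85)&(s>60)
    if kind=='dark': m=(v<50)
    return blobs(m,amin)
def trays(c):
    h,s,v=[a.astype(int) for a in cv2.split(cv2.cvtColor(c['frame'],cv2.COLOR_RGB2HSV))]
    for n,m in (('red',((h<6)|(h>172))&(s>130)&(v>60)),('yellow',(h>20)&(h<35)&(s>130)),('black',v<55)):
        for a,ce,mm in blobs(m,800 if n!='red' else 700):
            r=cv2.minAreaRect(np.argwhere(mm)[:,::-1].astype(np.float32))
            P=np.array([at(c,*p,.017) for p in cv2.boxPoints(r)])
            e=P[1]-P[0],P[2]-P[1]; e=sorted(e,key=np.linalg.norm)
            print(n,a,ce.round(),'ctr',P.mean(0)[:2].round(3),'size',[np.linalg.norm(x).round(3) for x in e],'long ang',np.arctan2(e[1][1],e[1][0]).round(3))
E
python3 - <<'E'
from m import *
t=snap('top');s=snap('scene')
for k,z in(('orange',.082),('green',.05),('dark',.088)):
    for n,c in(('top',t),('scene',s)):
        for a,ce,_ in caps(c,k): 
            if a<700: print(k,n,a,ce.round(1),at(c,*ce,z)[:2].round(3))
trays(t);print();trays(s)
cv2.imwrite('pics/crop.png',cv2.cvtColor(cv2.resize(t['frame'][190:285,170:360],None,fx=4,fy=4,interpolation=cv2.INTER_CUBIC),cv2.COLOR_RGB2BGR))
E
```

```text
orange top 17 [257.5 130. ] [ 0.728 -0.004]
orange top 33 [232.2 143.6] [0.694 0.059]
orange top 22 [238.7 166.9] [0.636 0.043]
orange top 22 [244.2 181.3] [0.6   0.029]
orange top 104 [231.1 222.2] [0.499 0.061]
orange top 111 [195.4 241.5] [0.451 0.148]
orange scene 95 [282.7 157.9] [0.5   0.064]
orange scene 99 [324.4 164.4] [0.453 0.151]
green top 15 [ 35.9 126.7] [0.741 0.563]
green top 28 [262.2 243.7] [ 0.444 -0.016]
green scene 193 [269.8 141.7] [ 0.46  -0.006]
dark top 39 [168.4 134.9] [0.714 0.217]
dark top 67 [509.5 162.1] [ 0.649 -0.629]
dark top 209 [ 23.2 211.2] [0.524 0.57 ]
dark top 17 [  1.2 190. ] [0.576 0.625]
dark top 19 [  9.1 201.5] [0.548 0.605]
dark top 26 [ 20.  213.5] [0.518 0.578]
dark top 143 [  6.  235.5] [0.465 0.61 ]
dark top 144 [297.4 227.8] [ 0.485 -0.102]
dark top 146 [326.5 255. ] [ 0.419 -0.173]
dark top 76 [  1.4 309.5] [0.286 0.615]
dark top 30 [263.9 380. ] [ 0.119 -0.021]
dark scene 29 [133.8   1.4] [ 0.315 -0.652]
dark scene 16 [86.2  7.8] [ 0.427 -0.743]
dark scene 146 [83.  25.6] [ 0.488 -0.685]
dark scene 478 [53.7 57.6] [ 0.629 -0.641]
da
[... 1278 characters left out ...]
2578 [221. 204.] ctr [ 0.655 -0.001] size [np.float64(0.112), np.float64(0.189)] long ang -2.728
yellow 1728 [163. 102.] ctr [ 0.509 -0.338] size [np.float64(0.119), np.float64(0.203)] long ang 3.128
black 6208 [418.  27.] ctr [-0.169  0.091] size [np.float64(0.398), np.float64(0.583)] long ang 2.246
black 7259 [ 95. 300.] ctr [ 1.014 -0.088] size [np.float64(0.072), np.float64(0.682)] long ang 1.57
black 3198 [379. 242.] ctr [0.506 0.35 ] size [np.float64(0.11), np.float64(0.197)] long ang 2.664
black 1703 [284. 277.] ctr [0.713 0.236] size [np.float64(0.082), np.float64(0.166)] long ang -2.529
black 2318 [423. 369.] ctr [0.666 0.571] size [np.float64(0.08), np.float64(0.21)] long ang 2.261
```

View pics/crop.png

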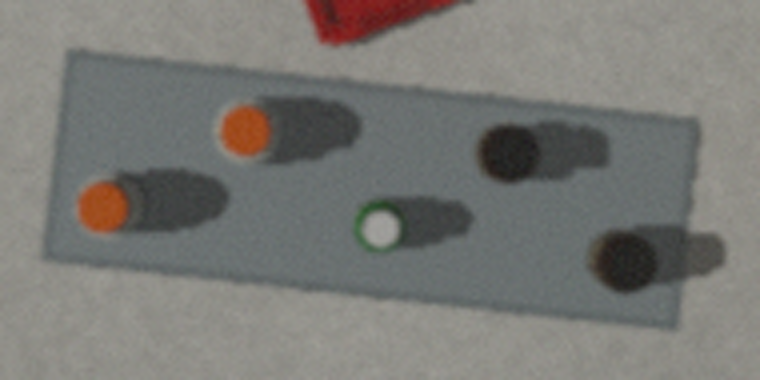

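The manual's scale: shifts go in shares of 40 cm and turns go in shares of 2 pi rad. Converting my numbers, 19 cm / 40 = 0.475, 6.2 cm / 40 = 0.155, 0.313 rad / 6.2832 = 0.0498.

>>> step_arm(
  rows=[
    {"x": 0.1188, "y": 0.0388, "z": 0, "roll": 0.0159, "jaw": 0.75},
    {"x": 0.2375, "y": 0.0775, "z": 0, "roll": 0.0318, "jaw": 0.75},
    {"x": 0.3563, "y": 0.1163, "z": 0, "roll": 0.0498, "jaw": 0.75},
    {"x": 0.475, "y": 0.155, "z": 0, "roll": 0.0498, "jaw": 0.75},
    {"x": 0.475, "y": 0.155, "z": 0, "roll": 0.0498, "jaw": 0.75},
    {"x": 0.475, "y": 0.155, "z": 0, "roll": 0.0498, "jaw": 0.75},
  ],
  grip_force=15,
)

```text
t: 0.8
ee_pos: [0.4016, -0.6177, 0.2173]
orientation: [-3.14, 0.001, 0.003]
wrist_force: [0.6, -0.3, 0.1]
opening: 0.749
gripper_force: 0.0
```

Run:
```python
from m import *
t=snap('top')
print('G',at(t,264.6,246.9,.076).round(4),'B1',at(t,297.4,227.8,.072).round(4),'B2',at(t,326.5,255,.072).round(4))
print('W',at(t,231.1,222.2,.084).round(4),at(t,195.4,241.5,.084).round(4))
```

```text
G [ 0.4379 -0.0219  0.076 ] B1 [ 0.4852 -0.1035  0.072 ] B2 [ 0.4181 -0.1755  0.072 ]
W [0.4986 0.0608 0.084 ] [0.4511 0.1481 0.084 ]
```

Converted, -38.4 cm / 40 = -0.96, 9.8 cm / 40 = 0.245.

>>> step_arm(
  rows=[
    {"x": 0.035, "y": -0.12, "z": 0},
    {"x": 0.07, "y": -0.24, "z": 0},
    {"x": 0.105, "y": -0.36, "z": 0},
    {"x": 0.14, "y": -0.48, "z": 0},
    {"x": 0.175, "y": -0.6, "z": 0},
    {"x": 0.21, "y": -0.72, "z": 0},
    {"x": 0.245, "y": -0.84, "z": 0},
    {"x": 0.245, "y": -0.96, "z": 0},
  ],
)

```text
validation failed for argument at $.ro...
```

Converted, -29.6 cm / 40 = -0.74, -28.8 cm / 40 = -0.72.

>>> step_arm(
  rows=[
    {"x": 0, "y": -0.12, "z": 0},
    {"x": 0, "y": -0.24, "z": 0},
    {"x": 0, "y": -0.36, "z": 0},
    {"x": 0, "y": -0.48, "z": 0},
    {"x": 0, "y": -0.6, "z": 0},
    {"x": 0, "y": -0.72, "z": 0},
    {"x": 0, "y": -0.74, "z": 0},
    {"x": 0, "y": -0.74, "z": 0},
  ],
)

```text
validation failed for argument at $.ro...
```

Run:
```python
from m import *
t=snap('top');s=snap('scene','s1.png');st=state();print(st['ee_pos'],st['orientation'])
```

```text
[ 0.39717209 -0.62004207  0.21875715] [ 3.14097479e+00  1.94136668e-03 -3.40887709e-03]
```

View pics/s1.png

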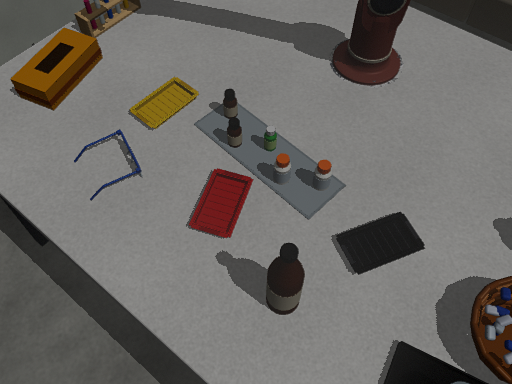

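The scene is unchanged and the arm is still out of view. The call was refused because every row needs all five fields.

Converted, -38.4 cm / 40 = -0.96, -33.6 cm / 40 = -0.84.

>>> step_arm(
  rows=[
    {"x": 0.035, "y": -0.12, "z": 0, "roll": 0, "jaw": 0.75},
    {"x": 0.07, "y": -0.24, "z": 0, "roll": 0, "jaw": 0.75},
    {"x": 0.105, "y": -0.36, "z": 0, "roll": 0, "jaw": 0.75},
    {"x": 0.14, "y": -0.48, "z": 0, "roll": 0, "jaw": 0.75},
    {"x": 0.175, "y": -0.6, "z": 0, "roll": 0, "jaw": 0.75},
    {"x": 0.21, "y": -0.72, "z": 0, "roll": 0, "jaw": 0.75},
    {"x": 0.245, "y": -0.84, "z": 0, "roll": 0, "jaw": 0.75},
    {"x": 0.245, "y": -0.96, "z": 0, "roll": 0, "jaw": 0.75},
  ],
)

```text
t: 1.75
ee_pos: [0.4984, -0.234, 0.2194]
orientation: [3.141, -0.003, -0.002]
wrist_force: [0.9, -0.1, 0.0]
opening: 0.749
gripper_force: 0.0
```

>>> step_arm(
  rows=[
    {"x": 0, "y": -0.12, "z": 0, "roll": 0, "jaw": 0.75},
    {"x": 0, "y": -0.24, "z": 0, "roll": 0, "jaw": 0.75},
    {"x": 0, "y": -0.36, "z": 0, "roll": 0, "jaw": 0.75},
    {"x": 0, "y": -0.48, "z": 0, "roll": 0, "jaw": 0.75},
    {"x": 0, "y": -0.6, "z": 0, "roll": 0, "jaw": 0.75},
    {"x": 0, "y": -0.72, "z": 0, "roll": 0, "jaw": 0.75},
    {"x": 0, "y": -0.74, "z": 0, "roll": 0, "jaw": 0.75},
    {"x": 0, "y": -0.74, "z": 0, "roll": 0, "jaw": 0.75},
  ],
)

```text
t: 2.55
ee_pos: [0.4977, 0.0616, 0.2192]
orientation: [-3.141, -0.001, 0.002]
wrist_force: [-0.5, -0.9, -0.2]
opening: 0.747
gripper_force: 0.0
```

Run:
```python
from m import *
s=snap('scene','s2.png');t=snap('top');st=state();print(st['ee_pos'],st['orientation'],st['q'])
a=cv2.cvtColor(np.vstack([t['frame'],s['frame']])[:,60:460],cv2.COLOR_RGB2BGR)
a=np.hstack([a[:384],a[384:]]); cv2.imwrite('pics/s2.png',a)
print(px(t,st['ee_pos']),px(s,st['ee_pos']))
```

```text
[0.49799334 0.05817495 0.21901514] [ 3.14007413e+00 -5.71310113e-04 -4.18729075e-03] [-1.66446319e-01  3.84748047e-01  7.75480441e-03  1.84532087e+00
 -1.66947508e-03  9.11218268e-01 -1.73322012e+00]
(np.float64(229.10688791289274), np.float64(222.68499513103654)) (np.float64(284.43158818611414), np.float64(118.22826976976495))
```

View pics/s2.png

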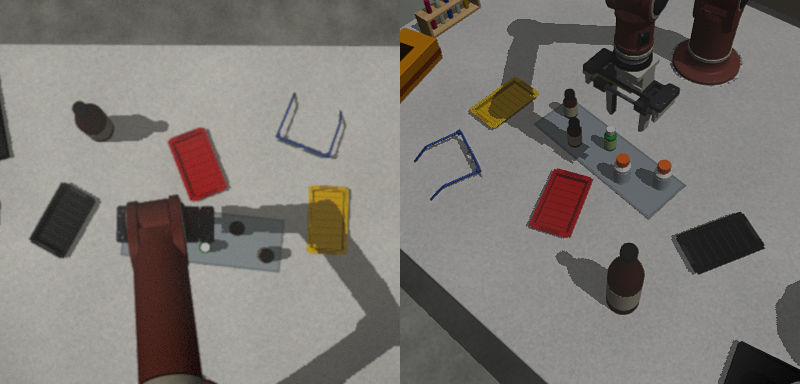

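The gripper, at (628,95) in the right-hand half, is above the white bottle at (622,165), as planned. I'll descend and grip.

Converted, 19.8 cm / 40 = 0.495, 19 cm / 40 = 0.475.

>>> step_arm(
  rows=[
    {"x": 0, "y": 0, "z": 0.1, "roll": 0, "jaw": 0.75},
    {"x": 0, "y": 0, "z": 0.2, "roll": 0, "jaw": 0.75},
    {"x": 0, "y": 0, "z": 0.275, "roll": 0, "jaw": 0.75},
    {"x": 0, "y": 0, "z": 0.35, "roll": 0, "jaw": 0.75},
    {"x": 0, "y": 0, "z": 0.425, "roll": 0, "jaw": 0.75},
    {"x": 0, "y": 0, "z": 0.475, "roll": 0, "jaw": 0.75},
    {"x": 0, "y": 0, "z": 0.495, "roll": 0, "jaw": 0.75},
    {"x": 0, "y": 0, "z": 0.495, "roll": 0, "jaw": 0.75},
  ],
)

```text
t: 3.45
ee_pos: [0.4978, 0.0587, 0.0201]
orientation: [3.14, 0.002, -0.004]
wrist_force: [0.1, 0.1, 0.4]
opening: 0.751
gripper_force: 0.0
```

>>> step_arm(
  rows=[
    {"x": 0, "y": 0, "z": 0, "roll": 0, "jaw": 0.6},
    {"x": 0, "y": 0, "z": 0, "roll": 0, "jaw": 0.5},
    {"x": 0, "y": 0, "z": 0, "roll": 0, "jaw": 0.45},
    {"x": 0, "y": 0, "z": 0, "roll": 0, "jaw": 0.4},
    {"x": 0, "y": 0, "z": 0, "roll": 0, "jaw": 0.3},
    {"x": 0, "y": 0, "z": 0, "roll": 0, "jaw": 0.3},
    {"x": 0, "y": 0, "z": 0, "roll": 0, "jaw": 0.3},
    {"x": 0, "y": 0, "z": 0, "roll": 0, "jaw": 0.3},
  ],
  grip_force=15,
)

```text
t: 4.25
ee_pos: [0.4985, 0.0612, 0.0214]
orientation: [-3.141, -0.001, 0.0]
wrist_force: [-0.7, 0.9, 6.6]
opening: 0.449
gripper_force: 15.0
```

Converted, 11 cm / 40 = 0.275, -10 cm / 40 = -0.25.

>>> step_arm(
  rows=[
    {"x": 0, "y": 0, "z": -0.025, "roll": 0, "jaw": 0.3},
    {"x": 0, "y": 0, "z": -0.075, "roll": 0, "jaw": 0.3},
    {"x": 0, "y": 0, "z": -0.15, "roll": 0, "jaw": 0.3},
    {"x": 0, "y": 0, "z": -0.2, "roll": 0, "jaw": 0.3},
    {"x": 0.05, "y": 0.0125, "z": -0.25, "roll": 0, "jaw": 0.3},
    {"x": 0.125, "y": 0.035, "z": -0.25, "roll": 0, "jaw": 0.3},
    {"x": 0.2, "y": 0.055, "z": -0.25, "roll": 0, "jaw": 0.3},
    {"x": 0.275, "y": 0.075, "z": -0.25, "roll": 0, "jaw": 0.3},
  ],
)

```text
t: 5.05
ee_pos: [0.6087, 0.0307, 0.1213]
orientation: [-3.142, 0.0, -0.0]
wrist_force: [0.2, -0.2, -0.8]
opening: 0.453
gripper_force: 15.0
```

Converted, 9 cm / 40 = 0.225, 8 cm / 40 = 0.2.

>>> step_arm(
  rows=[
    {"x": 0.075, "y": 0.02, "z": 0, "roll": 0, "jaw": 0.3},
    {"x": 0.15, "y": 0.04, "z": 0, "roll": 0, "jaw": 0.3},
    {"x": 0.1925, "y": 0.0525, "z": 0.05, "roll": 0, "jaw": 0.3},
    {"x": 0.1925, "y": 0.0525, "z": 0.1, "roll": 0, "jaw": 0.3},
    {"x": 0.1925, "y": 0.0525, "z": 0.15, "roll": 0, "jaw": 0.3},
    {"x": 0.1925, "y": 0.0525, "z": 0.2, "roll": 0, "jaw": 0.3},
    {"x": 0.1925, "y": 0.0525, "z": 0.225, "roll": 0, "jaw": 0.3},
    {"x": 0.1925, "y": 0.0525, "z": 0.225, "roll": 0, "jaw": 0.3},
  ],
)

```text
t: 5.85
ee_pos: [0.6833, 0.01, 0.029]
orientation: [3.142, 0.004, -0.0]
wrist_force: [-0.9, 0.1, -0.6]
opening: 0.449
gripper_force: 15.0
```

Run:
```python
from m import *
s=snap('scene')
st=state();print(st['ee_pos'],st['orientation'],st['wrist_force'])
cv2.imwrite('pics/s3.png',cv2.cvtColor(cv2.resize(s['frame'][60:300,130:400],None,fx=2.4,fy=2.4,interpolation=cv2.INTER_CUBIC),cv2.COLOR_RGB2BGR))
```

```text
[0.68455331 0.0100127  0.03040658] [ 3.14158380e+00  1.26380121e-03 -1.43639265e-04] [ 0.06358633 -0.17721741 -0.66314551]
```

View pics/s3.png

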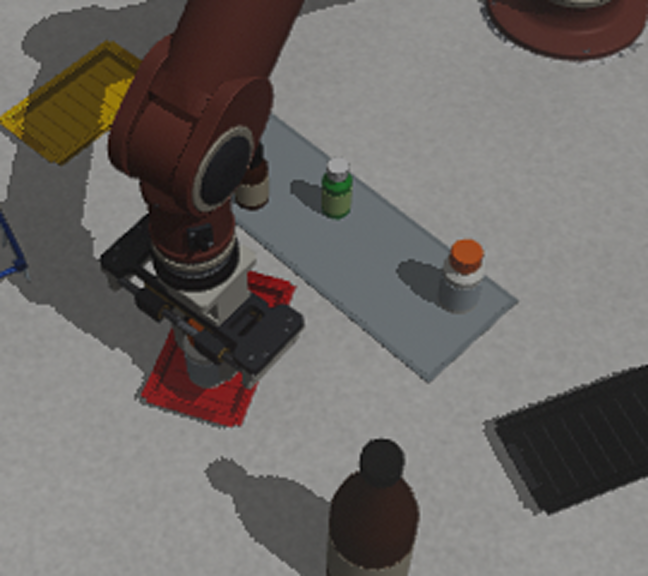

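The white bottle hangs over the red tray at (205,350) in the crop, inside its rim and near the far end. I'll creep down until it touches.

Converted, 0.8 cm / 40 = 0.02, 0.7 cm / 40 = 0.0175.

>>> step_arm(
  rows=[
    {"x": 0, "y": 0, "z": 0.0075, "roll": 0, "jaw": 0.3},
    {"x": 0, "y": 0, "z": 0.0125, "roll": 0, "jaw": 0.3},
    {"x": 0, "y": 0, "z": 0.0175, "roll": 0, "jaw": 0.3},
    {"x": 0, "y": 0, "z": 0.0175, "roll": 0, "jaw": 0.3},
    {"x": 0, "y": 0, "z": 0.02, "roll": 0, "jaw": 0.3},
    {"x": 0, "y": 0, "z": 0.02, "roll": 0, "jaw": 0.3},
  ],
)

```text
t: 6.5
ee_pos: [0.6852, 0.01, 0.0235]
orientation: [-3.142, -0.0, -0.0]
wrist_force: [-2.4, -0.7, 3.8]
opening: 0.444
gripper_force: 15.0
```

Converted, -9.7 cm / 40 = -0.2425, -5 cm / 40 = -0.125.

>>> step_arm(
  rows=[
    {"x": 0, "y": 0, "z": 0, "roll": 0, "jaw": 0.46},
    {"x": 0, "y": 0, "z": 0, "roll": 0, "jaw": 0.5},
    {"x": 0, "y": 0, "z": 0, "roll": 0, "jaw": 0.6},
    {"x": 0, "y": 0, "z": 0, "roll": 0, "jaw": 0.65},
    {"x": 0, "y": 0, "z": 0, "roll": 0, "jaw": 0.65},
    {"x": 0, "y": 0, "z": -0.05, "roll": 0, "jaw": 0.65},
    {"x": 0, "y": 0, "z": -0.125, "roll": 0, "jaw": 0.65},
    {"x": 0, "y": 0, "z": -0.2425, "roll": 0, "jaw": 0.65},
  ],
)

```text
t: 7.3
ee_pos: [0.6826, 0.01, 0.1176]
orientation: [3.141, 0.007, -0.0]
wrist_force: [0.9, 0.2, 0.8]
opening: 0.65
gripper_force: 0.0
```

Converted, -23.4 cm / 40 = -0.585, -20 cm / 40 = -0.5.

>>> step_arm(
  rows=[
    {"x": -0.1, "y": -0.06, "z": 0, "roll": 0, "jaw": 0.7},
    {"x": -0.2, "y": -0.12, "z": 0, "roll": 0, "jaw": 0.75},
    {"x": -0.3, "y": -0.18, "z": 0, "roll": 0, "jaw": 0.75},
    {"x": -0.4, "y": -0.24, "z": 0, "roll": 0, "jaw": 0.75},
    {"x": -0.5, "y": -0.3, "z": 0, "roll": 0, "jaw": 0.75},
    {"x": -0.585, "y": -0.345, "z": 0, "roll": 0, "jaw": 0.75},
    {"x": -0.585, "y": -0.345, "z": 0, "roll": 0, "jaw": 0.75},
  ],
)

```text
t: 8.0
ee_pos: [0.4453, 0.1512, 0.1197]
orientation: [-3.141, 0.005, 0.008]
wrist_force: [0.0, -0.2, 0.3]
opening: 0.747
gripper_force: 0.0
```

Run:
```python
from m import *
s=snap('scene');t=snap('top')
st=state();print(st['ee_pos'],st['orientation'],st['wrist_force'])
f=np.hstack([t['frame'][60:300,60:360],s['frame'][60:300,130:400]])
cv2.imwrite('pics/s4.png',cv2.cvtColor(cv2.resize(f,None,fx=1.4,fy=1.4,interpolation=cv2.INTER_CUBIC),cv2.COLOR_RGB2BGR))
```

```text
[0.45110005 0.14860803 0.1201237 ] [-3.14123066e+00 -1.20796540e-03  1.60718072e-03] [ 0.89828059 -0.12320198  0.30075496]
```

View pics/s4.png

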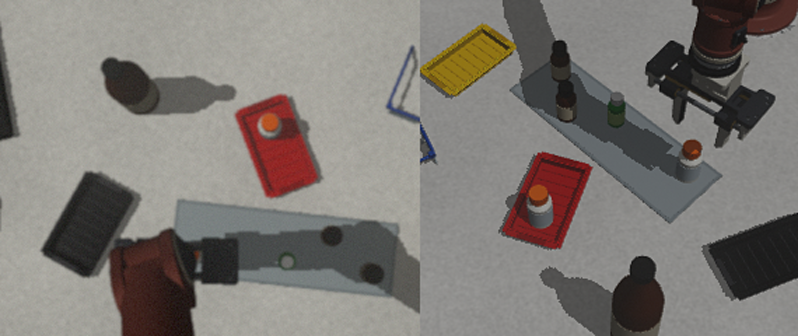

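The first white bottle stands upright in the red tray, at (268,125) in the left half and (540,205) in the right. The gripper is above the second one.

Converted, 9.9 cm / 40 = 0.2475, 8.5 cm / 40 = 0.2125.

>>> step_arm(
  rows=[
    {"x": 0, "y": 0, "z": 0.075, "roll": 0, "jaw": 0.75},
    {"x": 0, "y": 0, "z": 0.15, "roll": 0, "jaw": 0.75},
    {"x": 0, "y": 0, "z": 0.2125, "roll": 0, "jaw": 0.75},
    {"x": 0, "y": 0, "z": 0.2475, "roll": 0, "jaw": 0.75},
    {"x": 0, "y": 0, "z": 0.2475, "roll": 0, "jaw": 0.75},
    {"x": 0, "y": 0, "z": 0.2475, "roll": 0, "jaw": 0.6},
    {"x": 0, "y": 0, "z": 0.2475, "roll": 0, "jaw": 0.5},
  ],
)

```text
t: 8.8
ee_pos: [0.4524, 0.1479, 0.0215]
orientation: [-3.141, -0.002, -0.001]
wrist_force: [0.1, 0.0, -0.6]
opening: 0.622
gripper_force: 0.0
```

>>> step_arm(
  rows=[
    {"x": 0, "y": 0, "z": 0, "roll": 0, "jaw": 0.4},
    {"x": 0, "y": 0, "z": 0, "roll": 0, "jaw": 0.3},
    {"x": 0, "y": 0, "z": 0, "roll": 0, "jaw": 0.3},
    {"x": 0, "y": 0, "z": 0, "roll": 0, "jaw": 0.3},
    {"x": 0, "y": 0, "z": 0, "roll": 0, "jaw": 0.3},
  ],
)

```text
t: 9.3
ee_pos: [0.4516, 0.1483, 0.0214]
orientation: [-3.141, -0.002, -0.0]
wrist_force: [-0.7, -0.3, 5.9]
opening: 0.449
gripper_force: 15.0
```

Converted, -10 cm / 40 = -0.25, 9.5 cm / 40 = 0.2375.

>>> step_arm(
  rows=[
    {"x": 0, "y": 0, "z": -0.025, "roll": 0, "jaw": 0.3},
    {"x": 0, "y": 0, "z": -0.075, "roll": 0, "jaw": 0.3},
    {"x": 0, "y": 0, "z": -0.15, "roll": 0, "jaw": 0.3},
    {"x": 0, "y": 0, "z": -0.2, "roll": 0, "jaw": 0.3},
    {"x": 0.05, "y": 0.05, "z": -0.25, "roll": 0, "jaw": 0.3},
    {"x": 0.1125, "y": 0.1125, "z": -0.25, "roll": 0, "jaw": 0.3},
    {"x": 0.175, "y": 0.175, "z": -0.25, "roll": 0, "jaw": 0.3},
    {"x": 0.2375, "y": 0.2375, "z": -0.25, "roll": 0, "jaw": 0.3},
  ],
)

```text
t: 10.1
ee_pos: [0.5463, 0.0521, 0.1213]
orientation: [-3.141, 0.0, 0.0]
wrist_force: [0.2, 0.0, -0.6]
opening: 0.444
gripper_force: 15.0
```

Converted, 9 cm / 40 = 0.225, 8 cm / 40 = 0.2.

>>> step_arm(
  rows=[
    {"x": 0.0625, "y": 0.0625, "z": 0, "roll": 0, "jaw": 0.3},
    {"x": 0.125, "y": 0.125, "z": 0, "roll": 0, "jaw": 0.3},
    {"x": 0.1775, "y": 0.1725, "z": 0.05, "roll": 0, "jaw": 0.3},
    {"x": 0.1775, "y": 0.1725, "z": 0.1, "roll": 0, "jaw": 0.3},
    {"x": 0.1775, "y": 0.1725, "z": 0.15, "roll": 0, "jaw": 0.3},
    {"x": 0.1775, "y": 0.1725, "z": 0.2, "roll": 0, "jaw": 0.3},
    {"x": 0.1775, "y": 0.1725, "z": 0.225, "roll": 0, "jaw": 0.3},
    {"x": 0.1775, "y": 0.1725, "z": 0.225, "roll": 0, "jaw": 0.3},
  ],
)

```text
t: 10.9
ee_pos: [0.6154, -0.0159, 0.0293]
orientation: [-3.141, 0.004, 0.0]
wrist_force: [0.7, -1.1, -1.0]
opening: 0.448
gripper_force: 15.0
```

Converted, 0.8 cm / 40 = 0.02, 0.7 cm / 40 = 0.0175.

>>> step_arm(
  rows=[
    {"x": 0, "y": 0, "z": 0.0075, "roll": 0, "jaw": 0.3},
    {"x": 0, "y": 0, "z": 0.0125, "roll": 0, "jaw": 0.3},
    {"x": 0, "y": 0, "z": 0.0175, "roll": 0, "jaw": 0.3},
    {"x": 0, "y": 0, "z": 0.0175, "roll": 0, "jaw": 0.3},
    {"x": 0, "y": 0, "z": 0.02, "roll": 0, "jaw": 0.3},
    {"x": 0, "y": 0, "z": 0.02, "roll": 0, "jaw": 0.3},
  ],
)

```text
t: 11.5
ee_pos: [0.6173, -0.016, 0.0235]
orientation: [-3.142, -0.001, -0.0]
wrist_force: [-1.1, 0.5, 3.6]
opening: 0.444
gripper_force: 15.0
```

Converted, -9.7 cm / 40 = -0.2425, -5 cm / 40 = -0.125.

>>> step_arm(
  rows=[
    {"x": 0, "y": 0, "z": 0, "roll": 0, "jaw": 0.46},
    {"x": 0, "y": 0, "z": 0, "roll": 0, "jaw": 0.5},
    {"x": 0, "y": 0, "z": 0, "roll": 0, "jaw": 0.6},
    {"x": 0, "y": 0, "z": 0, "roll": 0, "jaw": 0.65},
    {"x": 0, "y": 0, "z": 0, "roll": 0, "jaw": 0.65},
    {"x": 0, "y": 0, "z": -0.05, "roll": 0, "jaw": 0.65},
    {"x": 0, "y": 0, "z": -0.125, "roll": 0, "jaw": 0.65},
    {"x": 0, "y": 0, "z": -0.2425, "roll": 0, "jaw": 0.65},
  ],
)

```text
t: 12.3
ee_pos: [0.6147, -0.0159, 0.1181]
orientation: [-3.141, 0.007, -0.0]
wrist_force: [0.8, -0.1, -0.5]
opening: 0.652
gripper_force: 0.0
```

Converted, -13.2 cm / 40 = -0.33, -12 cm / 40 = -0.3.

>>> step_arm(
  rows=[
    {"x": -0.075, "y": 0.05, "z": 0, "roll": 0, "jaw": 0.7},
    {"x": -0.15, "y": 0.1, "z": 0, "roll": 0, "jaw": 0.75},
    {"x": -0.225, "y": 0.15, "z": 0, "roll": 0, "jaw": 0.75},
    {"x": -0.3, "y": 0.2, "z": 0, "roll": 0, "jaw": 0.75},
    {"x": -0.33, "y": 0.2175, "z": 0, "roll": 0, "jaw": 0.75},
    {"x": -0.33, "y": 0.2175, "z": 0, "roll": 0, "jaw": 0.75},
    {"x": -0.33, "y": 0.2175, "z": 0, "roll": 0, "jaw": 0.75},
  ],
)

```text
t: 13.0
ee_pos: [0.4867, -0.102, 0.12]
orientation: [-3.141, -0.002, 0.001]
wrist_force: [0.7, -0.1, 0.4]
opening: 0.755
gripper_force: 0.0
```

Run:
```python
from m import *
s=snap('scene');t=snap('top')
st=state();print(st['ee_pos'],st['orientation'],st['wrist_force'])
f=np.hstack([t['frame'][60:300,60:360],s['frame'][60:300,130:400]])
cv2.imwrite('pics/s5.png',cv2.cvtColor(cv2.resize(f,None,fx=1.4,fy=1.4,interpolation=cv2.INTER_CUBIC),cv2.COLOR_RGB2BGR))
```

```text
[ 0.48696995 -0.10150917  0.11975931] [-3.14079383e+00 -2.10727784e-03  2.43719893e-03] [0.1008376  0.27023046 0.959594  ]
```

View pics/s5.png

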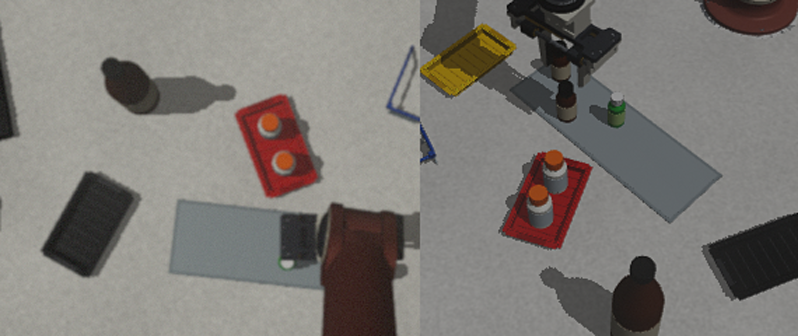

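Both white bottles stand in the red tray, at (268,125) and (284,162). The gripper is above the first brown bottle.

Converted, 9.9 cm / 40 = 0.2475, 8.5 cm / 40 = 0.2125.

>>> step_arm(
  rows=[
    {"x": 0, "y": 0, "z": 0.075, "roll": 0, "jaw": 0.75},
    {"x": 0, "y": 0, "z": 0.15, "roll": 0, "jaw": 0.75},
    {"x": 0, "y": 0, "z": 0.2125, "roll": 0, "jaw": 0.75},
    {"x": 0, "y": 0, "z": 0.2475, "roll": 0, "jaw": 0.75},
    {"x": 0, "y": 0, "z": 0.2475, "roll": 0, "jaw": 0.75},
    {"x": 0, "y": 0, "z": 0.2475, "roll": 0, "jaw": 0.6},
    {"x": 0, "y": 0, "z": 0.2475, "roll": 0, "jaw": 0.5},
    {"x": 0, "y": 0, "z": 0.2475, "roll": 0, "jaw": 0.45},
  ],
)

```text
t: 13.9
ee_pos: [0.486, -0.1029, 0.0216]
orientation: [3.141, -0.002, 0.0]
wrist_force: [0.1, 0.5, -0.3]
opening: 0.539
gripper_force: 0.0
```

>>> step_arm(
  rows=[
    {"x": 0, "y": 0, "z": 0, "roll": 0, "jaw": 0.4},
    {"x": 0, "y": 0, "z": 0, "roll": 0, "jaw": 0.3},
    {"x": 0, "y": 0, "z": 0, "roll": 0, "jaw": 0.25},
    {"x": 0, "y": 0, "z": 0, "roll": 0, "jaw": 0.25},
    {"x": 0, "y": 0, "z": 0, "roll": 0, "jaw": 0.25},
  ],
  grip_force=18,
)

```text
t: 14.4
ee_pos: [0.4854, -0.103, 0.0213]
orientation: [3.141, -0.001, -0.0]
wrist_force: [-1.3, -0.5, 6.4]
opening: 0.4
gripper_force: 18.0
```

Converted, -10.5 cm / 40 = -0.2625, -10 cm / 40 = -0.25.

>>> step_arm(
  rows=[
    {"x": 0, "y": 0, "z": -0.025, "roll": 0, "jaw": 0.25},
    {"x": 0, "y": 0, "z": -0.075, "roll": 0, "jaw": 0.25},
    {"x": 0, "y": 0, "z": -0.15, "roll": 0, "jaw": 0.25},
    {"x": 0, "y": 0, "z": -0.2125, "roll": 0, "jaw": 0.25},
    {"x": 0, "y": 0, "z": -0.25, "roll": 0, "jaw": 0.25},
    {"x": 0.0075, "y": -0.05, "z": -0.2625, "roll": 0, "jaw": 0.25},
    {"x": 0.0175, "y": -0.125, "z": -0.2625, "roll": 0, "jaw": 0.25},
    {"x": 0.0275, "y": -0.2125, "z": -0.2625, "roll": 0, "jaw": 0.25},
  ],
)

```text
t: 15.2
ee_pos: [0.4958, -0.0184, 0.1262]
orientation: [3.141, -0.0, -0.003]
wrist_force: [-0.3, -0.2, -1.7]
opening: 0.406
gripper_force: 18.0
```

Converted, -31.5 cm / 40 = -0.7875, -28 cm / 40 = -0.7.

>>> step_arm(
  rows=[
    {"x": 0.0125, "y": -0.1, "z": 0, "roll": 0, "jaw": 0.25},
    {"x": 0.025, "y": -0.2, "z": 0, "roll": 0, "jaw": 0.25},
    {"x": 0.0375, "y": -0.3, "z": 0, "roll": 0, "jaw": 0.25},
    {"x": 0.05, "y": -0.4, "z": 0, "roll": 0, "jaw": 0.25},
    {"x": 0.0625, "y": -0.5, "z": 0, "roll": 0, "jaw": 0.25},
    {"x": 0.075, "y": -0.6, "z": 0, "roll": 0, "jaw": 0.25},
    {"x": 0.0875, "y": -0.7, "z": 0, "roll": 0, "jaw": 0.25},
    {"x": 0.1, "y": -0.7875, "z": 0, "roll": 0, "jaw": 0.25},
  ],
)

```text
t: 16.0
ee_pos: [0.5351, 0.2994, 0.1257]
orientation: [-3.141, 0.001, 0.001]
wrist_force: [0.6, 0.2, -1.2]
opening: 0.408
gripper_force: 18.0
```

Converted, 9.5 cm / 40 = 0.2375, 8.5 cm / 40 = 0.2125.

>>> step_arm(
  rows=[
    {"x": 0, "y": -0.05, "z": 0, "roll": 0, "jaw": 0.25},
    {"x": 0, "y": -0.08, "z": 0.025, "roll": 0, "jaw": 0.25},
    {"x": 0, "y": -0.08, "z": 0.075, "roll": 0, "jaw": 0.25},
    {"x": 0, "y": -0.08, "z": 0.125, "roll": 0, "jaw": 0.25},
    {"x": 0, "y": -0.08, "z": 0.175, "roll": 0, "jaw": 0.25},
    {"x": 0, "y": -0.08, "z": 0.2125, "roll": 0, "jaw": 0.25},
    {"x": 0, "y": -0.08, "z": 0.2375, "roll": 0, "jaw": 0.25},
    {"x": 0, "y": -0.08, "z": 0.2375, "roll": 0, "jaw": 0.25},
  ],
)

```text
t: 16.8
ee_pos: [0.5351, 0.3279, 0.029]
orientation: [3.139, 0.003, -0.001]
wrist_force: [-0.2, 0.3, -2.4]
opening: 0.405
gripper_force: 18.0
```

Run:
```python
from m import *
s=snap('scene');t=snap('top')
st=state();print(st['ee_pos'],st['orientation'],st['wrist_force'],st['q'])
f=np.hstack([t['frame'][60:300,60:330],s['frame'][100:340,220:512]])
cv2.imwrite('pics/s6.png',cv2.cvtColor(cv2.resize(f,None,fx=1.4,fy=1.4,interpolation=cv2.INTER_CUBIC),cv2.COLOR_RGB2BGR))
```

```text
[0.53643686 0.3290285  0.0310333 ] [-3.14126897e+00 -6.06563838e-04 -4.54464361e-04] [ 0.73460148  0.79164889 -1.43479951] [-0.59359294  0.79987774  0.01466664  1.66193147 -0.01664438  0.67922036
 -2.14167996]
```

View pics/s6.png

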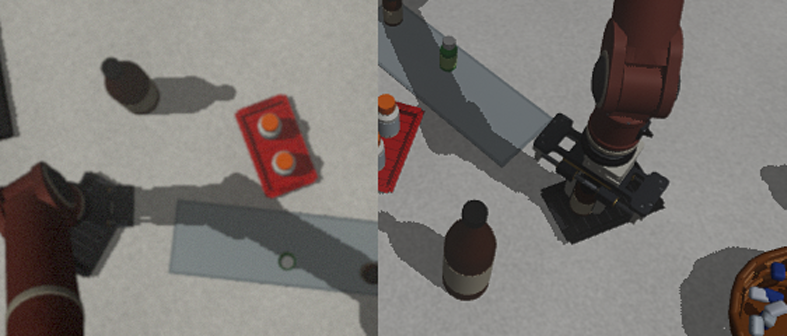

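The brown bottle is over the far half of the black tray, at (583,200) in the right half. The green and second brown bottles have not moved. I'll set this one down.

>>> step_arm(
  rows=[
    {"x": 0, "y": 0, "z": 0.0075, "roll": 0, "jaw": 0.25},
    {"x": 0, "y": 0, "z": 0.0125, "roll": 0, "jaw": 0.25},
    {"x": 0, "y": 0, "z": 0.0175, "roll": 0, "jaw": 0.25},
    {"x": 0, "y": 0, "z": 0.0175, "roll": 0, "jaw": 0.25},
    {"x": 0, "y": 0, "z": 0.02, "roll": 0, "jaw": 0.25},
    {"x": 0, "y": 0, "z": 0.02, "roll": 0, "jaw": 0.25},
  ],
)

```text
t: 17.5
ee_pos: [0.5361, 0.3291, 0.0234]
orientation: [-3.141, -0.0, -0.0]
wrist_force: [-2.6, -0.8, 2.8]
opening: 0.408
gripper_force: 18.0
```

Converted, -9.7 cm / 40 = -0.2425, -5 cm / 40 = -0.125.

>>> step_arm(
  rows=[
    {"x": 0, "y": 0, "z": 0, "roll": 0, "jaw": 0.42},
    {"x": 0, "y": 0, "z": 0, "roll": 0, "jaw": 0.46},
    {"x": 0, "y": 0, "z": 0, "roll": 0, "jaw": 0.55},
    {"x": 0, "y": 0, "z": 0, "roll": 0, "jaw": 0.62},
    {"x": 0, "y": 0, "z": 0, "roll": 0, "jaw": 0.62},
    {"x": 0, "y": 0, "z": -0.05, "roll": 0, "jaw": 0.62},
    {"x": 0, "y": 0, "z": -0.125, "roll": 0, "jaw": 0.62},
    {"x": 0, "y": 0, "z": -0.2425, "roll": 0, "jaw": 0.62},
  ],
)

```text
t: 18.3
ee_pos: [0.5341, 0.3278, 0.118]
orientation: [3.138, 0.006, -0.0]
wrist_force: [0.0, 0.9, -0.5]
opening: 0.618
gripper_force: 0.0
```

Converted, 35.5 cm / 40 = 0.8875, 31 cm / 40 = 0.775.

>>> step_arm(
  rows=[
    {"x": -0.025, "y": 0.1, "z": 0, "roll": 0, "jaw": 0.7},
    {"x": -0.05, "y": 0.2125, "z": 0, "roll": 0, "jaw": 0.75},
    {"x": -0.075, "y": 0.325, "z": 0, "roll": 0, "jaw": 0.75},
    {"x": -0.1, "y": 0.4375, "z": 0, "roll": 0, "jaw": 0.75},
    {"x": -0.125, "y": 0.55, "z": 0, "roll": 0, "jaw": 0.75},
    {"x": -0.15, "y": 0.6625, "z": 0, "roll": 0, "jaw": 0.75},
    {"x": -0.175, "y": 0.775, "z": 0, "roll": 0, "jaw": 0.75},
    {"x": -0.2, "y": 0.8875, "z": 0, "roll": 0, "jaw": 0.75},
  ],
)

```text
t: 19.1
ee_pos: [0.4556, -0.0277, 0.1199]
orientation: [3.142, -0.001, 0.0]
wrist_force: [1.4, -0.2, -0.5]
opening: 0.747
gripper_force: 0.0
```

Converted, 15 cm / 40 = 0.375, 12 cm / 40 = 0.3.

>>> step_arm(
  rows=[
    {"x": -0.025, "y": 0.1, "z": 0, "roll": 0, "jaw": 0.75},
    {"x": -0.05, "y": 0.2, "z": 0, "roll": 0, "jaw": 0.75},
    {"x": -0.075, "y": 0.3, "z": 0, "roll": 0, "jaw": 0.75},
    {"x": -0.095, "y": 0.375, "z": 0, "roll": 0, "jaw": 0.75},
    {"x": -0.095, "y": 0.375, "z": 0, "roll": 0, "jaw": 0.75},
    {"x": -0.095, "y": 0.375, "z": 0, "roll": 0, "jaw": 0.75},
  ],
)

```text
t: 19.7
ee_pos: [0.4179, -0.1763, 0.1197]
orientation: [-3.141, -0.0, -0.002]
wrist_force: [-0.1, 0.3, -1.0]
opening: 0.752
gripper_force: 0.0
```

Run:
```python
from m import *
s=snap('scene');t=snap('top')
st=state();print(st['ee_pos'],st['orientation'],st['wrist_force'],st['q'])
f=np.hstack([t['frame'][60:300,80:360],s['frame'][60:300,150:440]])
cv2.imwrite('pics/s7.png',cv2.cvtColor(cv2.resize(f,None,fx=1.4,fy=1.4,interpolation=cv2.INTER_CUBIC),cv2.COLOR_RGB2BGR))
```

```text
[ 0.41843821 -0.17458412  0.11970824] [-3.14070880e+00 -3.26034930e-04  2.05740323e-03] [ 0.55464195 -0.1267745   0.40825133] [ 0.37193779  0.4637458  -0.03390058  2.08800333  0.02555163  0.5902152
 -1.24835355]
```

View pics/s7.png

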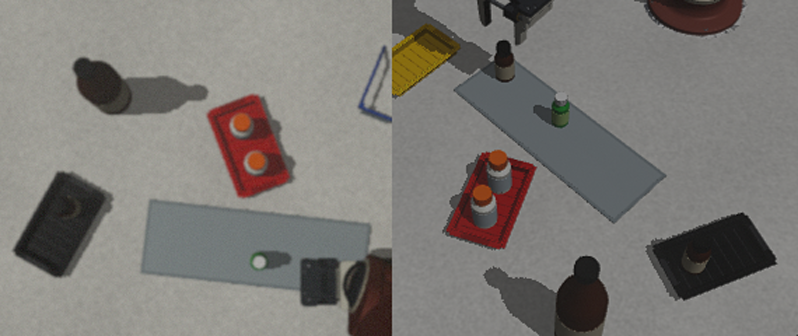

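The first brown bottle is in the black tray at (697,258), its black cap blending into the tray. The gripper is above the second.

Converted, 9.9 cm / 40 = 0.2475, 8.5 cm / 40 = 0.2125.

>>> step_arm(
  rows=[
    {"x": 0, "y": 0, "z": 0.075, "roll": 0, "jaw": 0.75},
    {"x": 0, "y": 0, "z": 0.15, "roll": 0, "jaw": 0.75},
    {"x": 0, "y": 0, "z": 0.2125, "roll": 0, "jaw": 0.75},
    {"x": 0, "y": 0, "z": 0.2475, "roll": 0, "jaw": 0.75},
    {"x": 0, "y": 0, "z": 0.2475, "roll": 0, "jaw": 0.75},
    {"x": 0, "y": 0, "z": 0.2475, "roll": 0, "jaw": 0.6},
    {"x": 0, "y": 0, "z": 0.2475, "roll": 0, "jaw": 0.5},
    {"x": 0, "y": 0, "z": 0.2475, "roll": 0, "jaw": 0.45},
  ],
)

```text
t: 20.6
ee_pos: [0.4188, -0.1759, 0.0216]
orientation: [3.141, -0.002, 0.0]
wrist_force: [-0.0, -0.5, 0.3]
opening: 0.541
gripper_force: 0.0
```

>>> step_arm(
  rows=[
    {"x": 0, "y": 0, "z": 0, "roll": 0, "jaw": 0.4},
    {"x": 0, "y": 0, "z": 0, "roll": 0, "jaw": 0.3},
    {"x": 0, "y": 0, "z": 0, "roll": 0, "jaw": 0.25},
    {"x": 0, "y": 0, "z": 0, "roll": 0, "jaw": 0.25},
    {"x": 0, "y": 0, "z": 0, "roll": 0, "jaw": 0.25},
  ],
  grip_force=18,
)

```text
t: 21.1
ee_pos: [0.4184, -0.1762, 0.0212]
orientation: [3.141, -0.001, -0.0]
wrist_force: [0.2, 0.5, 5.8]
opening: 0.4
gripper_force: 18.0
```

Converted, -10.5 cm / 40 = -0.2625, 5.4 cm / 40 = 0.135.

>>> step_arm(
  rows=[
    {"x": 0, "y": 0, "z": -0.025, "roll": 0, "jaw": 0.25},
    {"x": 0, "y": 0, "z": -0.075, "roll": 0, "jaw": 0.25},
    {"x": 0, "y": 0, "z": -0.15, "roll": 0, "jaw": 0.25},
    {"x": 0, "y": 0, "z": -0.2125, "roll": 0, "jaw": 0.25},
    {"x": 0.0125, "y": -0.0125, "z": -0.25, "roll": 0, "jaw": 0.25},
    {"x": 0.05, "y": -0.0625, "z": -0.2625, "roll": 0, "jaw": 0.25},
    {"x": 0.1, "y": -0.125, "z": -0.2625, "roll": 0, "jaw": 0.25},
    {"x": 0.135, "y": -0.2125, "z": -0.2625, "roll": 0, "jaw": 0.25},
  ],
)

```text
t: 21.9
ee_pos: [0.473, -0.0917, 0.1264]
orientation: [3.14, -0.002, -0.004]
wrist_force: [0.5, -0.4, -1.6]
opening: 0.408
gripper_force: 18.0
```

Converted, -35.2 cm / 40 = -0.88, -30.8 cm / 40 = -0.77.

>>> step_arm(
  rows=[
    {"x": 0, "y": -0.11, "z": 0, "roll": 0, "jaw": 0.25},
    {"x": 0, "y": -0.22, "z": 0, "roll": 0, "jaw": 0.25},
    {"x": 0, "y": -0.33, "z": 0, "roll": 0, "jaw": 0.25},
    {"x": 0, "y": -0.44, "z": 0, "roll": 0, "jaw": 0.25},
    {"x": 0, "y": -0.55, "z": 0, "roll": 0, "jaw": 0.25},
    {"x": 0, "y": -0.66, "z": 0, "roll": 0, "jaw": 0.25},
    {"x": 0, "y": -0.77, "z": 0, "roll": 0, "jaw": 0.25},
    {"x": 0, "y": -0.88, "z": 0, "roll": 0, "jaw": 0.25},
  ],
)

```text
t: 22.7
ee_pos: [0.4712, 0.2625, 0.1259]
orientation: [3.141, 0.001, -0.0]
wrist_force: [1.0, 0.1, -1.1]
opening: 0.405
gripper_force: 18.0
```

Converted, -10.2 cm / 40 = -0.255, 9.5 cm / 40 = 0.2375.

>>> step_arm(
  rows=[
    {"x": 0, "y": -0.1, "z": 0, "roll": 0, "jaw": 0.25},
    {"x": 0, "y": -0.1875, "z": 0, "roll": 0, "jaw": 0.25},
    {"x": 0, "y": -0.255, "z": 0, "roll": 0, "jaw": 0.25},
    {"x": 0, "y": -0.255, "z": 0.075, "roll": 0, "jaw": 0.25},
    {"x": 0, "y": -0.255, "z": 0.15, "roll": 0, "jaw": 0.25},
    {"x": 0, "y": -0.255, "z": 0.2, "roll": 0, "jaw": 0.25},
    {"x": 0, "y": -0.255, "z": 0.2375, "roll": 0, "jaw": 0.25},
    {"x": 0, "y": -0.255, "z": 0.2375, "roll": 0, "jaw": 0.25},
  ],
)

```text
t: 23.5
ee_pos: [0.4705, 0.3618, 0.0287]
orientation: [3.139, 0.004, -0.0]
wrist_force: [-0.3, 0.1, -2.2]
opening: 0.403
gripper_force: 18.0
```

Converted, 0.8 cm / 40 = 0.02, 0.7 cm / 40 = 0.0175.

>>> step_arm(
  rows=[
    {"x": 0, "y": 0, "z": 0.0075, "roll": 0, "jaw": 0.25},
    {"x": 0, "y": 0, "z": 0.0125, "roll": 0, "jaw": 0.25},
    {"x": 0, "y": 0, "z": 0.0175, "roll": 0, "jaw": 0.25},
    {"x": 0, "y": 0, "z": 0.0175, "roll": 0, "jaw": 0.25},
    {"x": 0, "y": 0, "z": 0.02, "roll": 0, "jaw": 0.25},
    {"x": 0, "y": 0, "z": 0.02, "roll": 0, "jaw": 0.25},
  ],
)

```text
t: 24.1
ee_pos: [0.4723, 0.3633, 0.0234]
orientation: [-3.141, -0.001, -0.0]
wrist_force: [-1.0, -0.9, 1.6]
opening: 0.399
gripper_force: 18.0
```

Converted, -9.7 cm / 40 = -0.2425, -5 cm / 40 = -0.125.

>>> step_arm(
  rows=[
    {"x": 0, "y": 0, "z": 0, "roll": 0, "jaw": 0.42},
    {"x": 0, "y": 0, "z": 0, "roll": 0, "jaw": 0.46},
    {"x": 0, "y": 0, "z": 0, "roll": 0, "jaw": 0.55},
    {"x": 0, "y": 0, "z": 0, "roll": 0, "jaw": 0.62},
    {"x": 0, "y": 0, "z": 0, "roll": 0, "jaw": 0.62},
    {"x": 0, "y": 0, "z": -0.05, "roll": 0, "jaw": 0.62},
    {"x": 0, "y": 0, "z": -0.125, "roll": 0, "jaw": 0.62},
    {"x": 0, "y": 0, "z": -0.2425, "roll": 0, "jaw": 0.62},
  ],
)

```text
t: 24.9
ee_pos: [0.4703, 0.3617, 0.1183]
orientation: [3.138, 0.005, -0.0]
wrist_force: [-0.3, 0.3, -0.3]
opening: 0.619
gripper_force: 0.0
```

Converted, 35.5 cm / 40 = 0.8875, 31.5 cm / 40 = 0.7875.

>>> step_arm(
  rows=[
    {"x": 0, "y": 0.1125, "z": 0, "roll": 0, "jaw": 0.65},
    {"x": 0, "y": 0.225, "z": 0, "roll": 0, "jaw": 0.65},
    {"x": 0, "y": 0.3375, "z": 0, "roll": 0, "jaw": 0.65},
    {"x": 0, "y": 0.45, "z": 0, "roll": 0, "jaw": 0.65},
    {"x": 0, "y": 0.5625, "z": 0, "roll": 0, "jaw": 0.65},
    {"x": 0, "y": 0.675, "z": 0, "roll": 0, "jaw": 0.65},
    {"x": 0, "y": 0.7875, "z": 0, "roll": 0, "jaw": 0.65},
    {"x": 0, "y": 0.8875, "z": 0, "roll": 0, "jaw": 0.65},
  ],
)

```text
t: 25.7
ee_pos: [0.4718, 0.0056, 0.1199]
orientation: [3.141, -0.0, -0.001]
wrist_force: [1.4, 0.4, 0.0]
opening: 0.65
gripper_force: 0.0
```

Converted, -3.4 cm / 40 = -0.085, 3 cm / 40 = 0.075.

>>> step_arm(
  rows=[
    {"x": -0.0375, "y": 0.05, "z": 0, "roll": 0, "jaw": 0.65},
    {"x": -0.085, "y": 0.075, "z": 0, "roll": 0, "jaw": 0.65},
    {"x": -0.085, "y": 0.075, "z": 0, "roll": 0, "jaw": 0.65},
    {"x": -0.085, "y": 0.075, "z": 0, "roll": 0, "jaw": 0.65},
  ],
)

```text
t: 26.1
ee_pos: [0.4387, -0.0216, 0.12]
orientation: [-3.141, -0.001, -0.0]
wrist_force: [0.3, 0.1, 0.1]
opening: 0.65
gripper_force: 0.0
```

Run:
```python
from m import *
s=snap('scene');t=snap('top')
st=state();print(st['ee_pos'],st['orientation'],st['wrist_force'],st['q'])
f=np.hstack([t['frame'][60:300,80:360],s['frame'][60:300,150:440]])
cv2.imwrite('pics/s8.png',cv2.cvtColor(cv2.resize(f,None,fx=1.4,fy=1.4,interpolation=cv2.INTER_CUBIC),cv2.COLOR_RGB2BGR))
```

```text
[ 0.43945383 -0.02080839  0.1199278 ] [-3.14091553e+00 -2.01939755e-03  1.70219483e-03] [ 0.42367992 -0.15031873 -0.06202216] [ 0.01833278  0.44694712 -0.02799842  2.1236355   0.02121368  0.56924193
 -1.59385553]
```

View pics/s8.png

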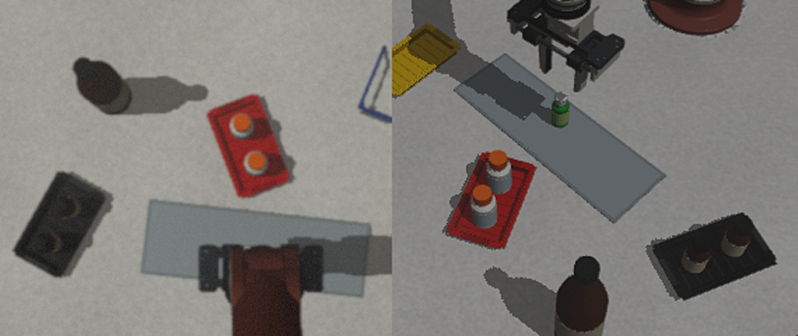

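Both brown bottles stand in the black tray, at (697,258) and (735,243). The gripper is above the green bottle, and I'll take it down to z = 0.021 and grip.

Converted, 9.9 cm / 40 = 0.2475, 8.5 cm / 40 = 0.2125.

>>> step_arm(
  rows=[
    {"x": 0, "y": 0, "z": 0.075, "roll": 0, "jaw": 0.65},
    {"x": 0, "y": 0, "z": 0.15, "roll": 0, "jaw": 0.65},
    {"x": 0, "y": 0, "z": 0.2125, "roll": 0, "jaw": 0.65},
    {"x": 0, "y": 0, "z": 0.2475, "roll": 0, "jaw": 0.65},
    {"x": 0, "y": 0, "z": 0.2475, "roll": 0, "jaw": 0.65},
    {"x": 0, "y": 0, "z": 0.2475, "roll": 0, "jaw": 0.55},
    {"x": 0, "y": 0, "z": 0.2475, "roll": 0, "jaw": 0.45},
    {"x": 0, "y": 0, "z": 0.2475, "roll": 0, "jaw": 0.4},
  ],
)

```text
t: 27.0
ee_pos: [0.4389, -0.0218, 0.0215]
orientation: [-3.141, -0.002, 0.0]
wrist_force: [-0.6, -0.5, 1.2]
opening: 0.445
gripper_force: 0.0
```

>>> step_arm(
  rows=[
    {"x": 0, "y": 0, "z": 0, "roll": 0, "jaw": 0.35},
    {"x": 0, "y": 0, "z": 0, "roll": 0, "jaw": 0.25},
    {"x": 0, "y": 0, "z": 0, "roll": 0, "jaw": 0.2},
    {"x": 0, "y": 0, "z": 0, "roll": 0, "jaw": 0.2},
    {"x": 0, "y": 0, "z": 0, "roll": 0, "jaw": 0.2},
    {"x": 0, "y": 0, "z": 0, "roll": 0, "jaw": 0.2},
  ],
  grip_force=12,
)

```text
t: 27.6
ee_pos: [0.4384, -0.0219, 0.0212]
orientation: [-3.142, -0.001, -0.0]
wrist_force: [-0.3, 0.3, 5.6]
opening: 0.34
gripper_force: 12.0
```

Converted, 15 cm / 40 = 0.375, 11 cm / 40 = 0.275.

>>> step_arm(
  rows=[
    {"x": 0, "y": 0, "z": -0.025, "roll": 0, "jaw": 0.2},
    {"x": 0, "y": 0, "z": -0.075, "roll": 0, "jaw": 0.2},
    {"x": 0, "y": 0, "z": -0.15, "roll": 0, "jaw": 0.2},
    {"x": 0.0125, "y": 0.0125, "z": -0.2125, "roll": 0, "jaw": 0.2},
    {"x": 0.0375, "y": 0.075, "z": -0.25, "roll": 0, "jaw": 0.2},
    {"x": 0.0625, "y": 0.175, "z": -0.25, "roll": 0, "jaw": 0.2},
    {"x": 0.0875, "y": 0.275, "z": -0.25, "roll": 0, "jaw": 0.2},
    {"x": 0.1125, "y": 0.375, "z": -0.25, "roll": 0, "jaw": 0.2},
  ],
)

```text
t: 28.4
ee_pos: [0.4829, -0.1733, 0.1214]
orientation: [-3.142, -0.0, 0.0]
wrist_force: [0.0, -0.1, -0.8]
opening: 0.338
gripper_force: 12.0
```

Converted, 17.2 cm / 40 = 0.43, 15.5 cm / 40 = 0.3875.

>>> step_arm(
  rows=[
    {"x": 0.015, "y": 0.1, "z": 0, "roll": 0, "jaw": 0.2},
    {"x": 0.03, "y": 0.2, "z": 0, "roll": 0, "jaw": 0.2},
    {"x": 0.045, "y": 0.3, "z": 0, "roll": 0, "jaw": 0.2},
    {"x": 0.0575, "y": 0.3875, "z": 0, "roll": 0, "jaw": 0.2},
    {"x": 0.0575, "y": 0.43, "z": 0.025, "roll": 0, "jaw": 0.2},
    {"x": 0.0575, "y": 0.43, "z": 0.1, "roll": 0, "jaw": 0.2},
    {"x": 0.0575, "y": 0.43, "z": 0.175, "roll": 0, "jaw": 0.2},
    {"x": 0.0575, "y": 0.43, "z": 0.225, "roll": 0, "jaw": 0.2},
  ],
)

```text
t: 29.2
ee_pos: [0.5042, -0.3416, 0.028]
orientation: [-3.138, 0.004, 0.001]
wrist_force: [0.1, -0.7, 0.0]
opening: 0.341
gripper_force: 12.0
```

>>> step_arm(
  rows=[
    {"x": 0, "y": 0, "z": 0, "roll": 0, "jaw": 0.2},
    {"x": 0, "y": 0, "z": 0.01, "roll": 0, "jaw": 0.2},
    {"x": 0, "y": 0, "z": 0.015, "roll": 0, "jaw": 0.2},
    {"x": 0, "y": 0, "z": 0.0175, "roll": 0, "jaw": 0.2},
    {"x": 0, "y": 0, "z": 0.02, "roll": 0, "jaw": 0.2},
    {"x": 0, "y": 0, "z": 0.02, "roll": 0, "jaw": 0.2},
    {"x": 0, "y": 0, "z": 0.02, "roll": 0, "jaw": 0.2},
  ],
)

```text
t: 29.9
ee_pos: [0.5064, -0.3442, 0.0233]
orientation: [3.141, -0.001, -0.0]
wrist_force: [0.8, 0.2, 2.2]
opening: 0.341
gripper_force: 12.0
```

Converted, -9.7 cm / 40 = -0.2425, -5 cm / 40 = -0.125.

>>> step_arm(
  rows=[
    {"x": 0, "y": 0, "z": 0, "roll": 0, "jaw": 0.36},
    {"x": 0, "y": 0, "z": 0, "roll": 0, "jaw": 0.4},
    {"x": 0, "y": 0, "z": 0, "roll": 0, "jaw": 0.5},
    {"x": 0, "y": 0, "z": 0, "roll": 0, "jaw": 0.6},
    {"x": 0, "y": 0, "z": 0, "roll": 0, "jaw": 0.6},
    {"x": 0, "y": 0, "z": -0.05, "roll": 0, "jaw": 0.6},
    {"x": 0, "y": 0, "z": -0.125, "roll": 0, "jaw": 0.6},
    {"x": 0, "y": 0, "z": -0.2425, "roll": 0, "jaw": 0.6},
  ],
)

```text
t: 30.7
ee_pos: [0.5041, -0.3427, 0.1181]
orientation: [-3.138, 0.006, -0.0]
wrist_force: [0.9, -0.8, 0.4]
opening: 0.601
gripper_force: 0.0
```

Converted, 20 cm / 40 = 0.5, 16 cm / 40 = 0.4.

>>> step_arm(
  rows=[
    {"x": 0, "y": 0.1, "z": -0.1, "roll": 0, "jaw": 0.6},
    {"x": 0, "y": 0.2, "z": -0.175, "roll": 0, "jaw": 0.6},
    {"x": 0, "y": 0.3, "z": -0.25, "roll": 0, "jaw": 0.6},
    {"x": 0, "y": 0.4, "z": -0.25, "roll": 0, "jaw": 0.6},
    {"x": 0, "y": 0.5, "z": -0.25, "roll": 0, "jaw": 0.6},
    {"x": 0, "y": 0.5, "z": -0.25, "roll": 0, "jaw": 0.6},
    {"x": 0, "y": 0.5, "z": -0.25, "roll": 0, "jaw": 0.6},
    {"x": 0, "y": 0.5, "z": -0.25, "roll": 0, "jaw": 0.6},
  ],
)

```text
t: 31.5
ee_pos: [0.5068, -0.542, 0.2194]
orientation: [-3.139, -0.0, 0.002]
wrist_force: [0.4, 0.2, -0.3]
opening: 0.598
gripper_force: 0.0
```

Run:
```python
from m import *
s=snap('scene');t=snap('top')
st=state();print(st['ee_pos'],np.abs(st['qvel']).max())
f=np.hstack([t['frame'][60:300,80:430],s['frame'][60:330,60:440][:240]])
cv2.imwrite('pics/s9.png',cv2.cvtColor(cv2.resize(f,(800,263),interpolation=cv2.INTER_CUBIC),cv2.COLOR_RGB2BGR))
```

```text
[ 0.50709481 -0.54188945  0.22000978] 0.007355832046546761
```

View pics/s9.png

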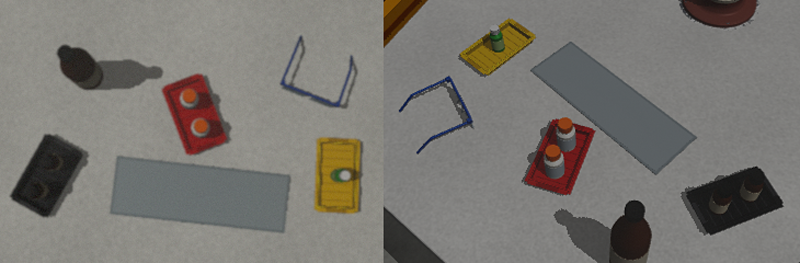

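The picture shows all five bottles upright in their trays: white at (189,98) and (200,128), brown at (720,203) and (750,190), green at (343,176). The tall bottle and the glasses have not moved.

```bash
python3 -c "
from workcell import close_job
print(close_job())"
```

```text
the job is handed in; nothing more can be done
None
```

All five bottles stand upright in their trays (white in red, brown in black, green in yellow), the tall bottle and safety glasses look unmoved in the last picture, and the job was handed in at about 32 s of the 128 s allowed; no verdict came back.

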